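# Put the glasses case away in the push-push drawer

## Task

First press the handleless drawer of the low black chest fully in and let go, so that it springs open. Then lift the dark brown glasses case out of its wooden stand, put it down on the table and leave it lying on its side (stand it there and tip it over by pushing near its top), and take it up again across its middle to lay it flat inside the drawer. Finally press the drawer fully in again, make sure that it has latched shut with the case inside, and leave the other things where they are.

Things in the scene. Friction and masses are not known exactly. Their poses are not given: they have to be found in the camera images.
- chest: low black one-drawer chest, fixed, 250 mm deep (its x), 230 mm wide (its y), 85 mm high; a fixed book, 22 mm thick, on its closed top. Origin: centre of its underside at table height; its x axis points level from front to back (the drawer is pushed in along +x, springs out along -x). The shut drawer's outer face lies at x = -151 mm, the chest's own front edges at x = -125 mm
- drawer (a joint): drawer opening in m: 0 latched shut, 0.14 fully open, -0.0125 at its rigid inner stop. Push-push latch: from shut, press to the stop (it gives way 10 mm in) and let go: a spring (3 to 4 N, damped) drives it out to 0.14 in about 1 s. Push from open to the stop and let go: it latches at 0. A press that stops short changes nothing. Pushing at 0.1 m/s takes about 7 N
- drawer_face (a point): middle of the outer face of the black drawer front (a plain upright plate without handle, 222 mm wide, 12 mm thick, from 10 to 80 mm above the table); the point lies 55 mm above the table and moves with the drawer; axes as the chest's
- drawer_in (a point): point on the drawer's floor (16 mm above the table), midway across, 62 mm behind the inside of the drawer front; moves with the drawer; axes as the chest's. Inside 199 mm long (x), 190 mm wide (y), open on top; side walls 6 mm thick, tops 52 mm above the table. Fully open, 154 mm of the inside lies clear in front of the chest
- stand: open-topped wooden stand, fixed to the table, outside 64 mm (its x) by 76 mm (its y), 60 mm high, walls 6 mm. Origin: centre of its underside
- case: hard dark brown glasses case, a closed block with rounded edges, 38 mm thick (its x), 50 mm wide (its y), 155 mm long (its z), about 150 g, balance point in its middle. Starts on end in the stand, z up, x and y along the stand's within 3 degrees, its foot 6 mm above the table. Origin: centre of the end it stands on
- case_middle (a point): middle of the glasses case; axes as the case's
- jar: open stoneware jar, 76 mm across, 105 mm high. Bystander, loose, to be left where it is. Origin: centre of its underside
- mug: mug, 80 mm across, 90 mm high. Bystander, loose, to be left where it is. Origin: centre of its underside
- candlestick: turned dark wooden candlestick, 84 mm across the foot, 140 mm high. Bystander, loose, to be left where it is. Origin: centre of its underside
- book: pale blue book lying flat on the table, 170 x 120 x 26 mm. Bystander, loose, to be left where it is. Origin: centre of its underside
- caddy: dark metal caddy, 85 x 85 x 120 mm. Bystander, loose, to be left where it is. Origin: centre of its underside
- bowl: wooden bowl, 110 mm across, 55 mm high. Bystander, loose, to be left where it is. Origin: centre of its underside
Mind the look-alikes: they are no part of the job. Several things have the shape of the case; the one meant has the colours described above.

How it is judged:
By the outcome, as a careful person would: the job done as asked, in the order asked, and still so for the second after the job is handed in, with the robot touching nothing.
It also fails if it takes over 67 s, if anything falls off the work surface, if the arm or the gripper's body presses on something with over 40 N, if the wrist force passes 120 N, or if a joint passes its speed limit or range.

## Robot

A 6-joint arm with a two-finger parallel gripper is mounted at the origin on the work surface. World frame = base frame: x ahead of the robot, y to its left, z up, the work surface at z = 0. Lengths are in m, angles in rad, forces in N, time in s.
With the tool pointing down it reaches from about 0.275 to 0.875 m from the base axis. Payload 12.5 kg.
Tool frame: the origin (TCP) lies at the very end of the fingers, on their centre line; the grasp point (between the pads) lies 19 mm behind it; x points along the fingers, y is the direction in which the jaws open and shut, and the axes are right-handed (so a half turn about x gives the same grasp; the last joint's range is limited). The gripper opens to 85 mm and grips with 20 to 120 N. Pads are 22 mm wide; open, the fingers measure 114 mm over their backs; the gripper's body (76 mm by 85 mm) begins 54 mm behind the grasp point. The pads swing forward as they close: fully open they stand 13 mm farther back than shut.
Start: joints at [-1.264, 0.351, 1.652, -0, 1.139, -0.085], TCP at [0.21, -0.508, 0.231] pointing down, gripper open.
Joint ranges: [-2.75, 2.75], [-0.79, 2.1], [0.01, 2.65], [-1.57, 4.71], [0.07, 3.14], [-2.87, 2.87]. Speed limits (rad/s): [2.22, 2.22, 2.79, 3.14, 3.14, 3.14].

## Interface

Orientations are given as a 3x3 rotation matrix whose columns are the frame's x, y, z axes.
In Python, from bench import manip gives the robot as it stands. Calls block until the motion is done:
- manip.move_ptp(position, orientation): joint-space move of the TCP to a pose.
- manip.move_l(position, attitude=None, max_speed=0.15): straight line of the TCP; attitude=None keeps the orientation; max_speed is the mean speed in m/s.
- manip.move_j(angles): joint-space move.
- manip.set_gripper(opening, effort=None): opening from 0.0 (shut) to 1.0 (fully open); effort is the grip in N (None keeps the last); returns when the fingers have stopped.
- manip.dwell(seconds).
- manip.inverse_kinematics(position, orientation): joint angles nearest the present ones, or None.
- manip.grab_frame(name): name is "side" or "top"; returns (picture, depth): 420x560x3 uint8, red, green, blue; 420x560 float32, m along the optical axis (not along the pixel's ray), 0 where there is no reading.
- manip.get_calibration(name): a dict with "camera_matrix" (3x3 intrinsics, pixels), "R" (3x3) and "t" (3): a world point X has camera coordinates R X + t. Camera axes: x right, y down, z forward; pixel columns grow to the right and rows downward; lengths in m; the calibration is good to about 2 mm. A picture is of the moment at which its call begins. get_calibration takes no time and is no camera call.
A pose or a line that the arm cannot do raises manip.Unreachable and nothing moves.
- manip.sign_off(): hands the job in, once; it reports no verdict.
Trained networks look in the newest picture that a camera, given by its name, has taken for a name from the list of things; names that differ only in an ending like _2 or _b are one class to them, and where a whole thing is asked for, a point or a joint stands for the part that bears it (a point fixed in the world has none). Each returns a list of dicts, best first, with "confidence" (0 to 1); they miss things now and then, are a little off and sometimes report something else, mostly with a low value. They report only what shows in the picture. A call takes as long as a camera call. They do not tell look-alikes from the thing itself.
- manip.look_for(camera, name): "at" ([x, y, z] in m, in world coordinates, good to about 4 mm: the middle of the surface that is visible of it).
Readings, each from a call of its own:
- manip.current_time(): time.
- manip.current_qpos(): joint angles.
- manip.current_joint_vel(): joint speeds.
- manip.current_joint_torque(): joint torques, N m.
- manip.current_ee_pos(): TCP position.
- manip.current_tcp_rot(): TCP orientation.
- manip.current_force(): force on the tool from outside, world axes, zero at the start.
- manip.current_ft_torque(): the same for the moment, N m.
- manip.current_grip_width(): opening from 0.0 (shut) to 1.0 (fully open).
Only numpy, scipy, OpenCV 4.12 (cv2) and the standard library are available. Lean on these libraries where they do the work, as an engineer would, in place of code of your own. Each camera call takes 0.05 s, during which the arm holds its last target.

## Working session

There is one attempt and no reset: what is moved stays moved. The work goes in short steps, each a Python script; the robot and the scene stay as the last script left them, time stands still between calls to the robot, and variables do not carry over. Pictures are saved under pics/ and viewed, and the job is handed in when it is done.

```bash
ls; mkdir -p pics; python3 - <<'E'
from bench import manip as m
import cv2,numpy as np
for c in("side","top"):
    p,d=m.grab_frame(c); cv2.imwrite(f"pics/{c}0.png",p[:,:,::-1]); np.save(f"pics/{c}0.npy",d)
    k=m.get_calibration(c); print(c,k)
    for n in("chest","drawer_face","stand","case","jar","mug","candlestick","book","caddy","bowl"):
        print(n,[(np.round(r["at"],3).tolist(),round(r["confidence"],2)) for r in m.look_for(c,n)])
print(m.current_time())
E
```

```text
pics
side {'camera_matrix': array([[398.63969419,   0.        , 286.21022955],
       [  0.        , 398.63969419, 208.51212637],
       [  0.        ,   0.        ,   1.        ]]), 'R': array([[-0.9124242 , -0.4092128 ,  0.00519273],
       [-0.26168088,  0.57362182, -0.77619657],
       [ 0.31465091, -0.70957937, -0.6304696 ]]), 't': array([0.54243935, 0.21321397, 1.30154563])}
chest [([0.707, 0.269, 0.083], 0.66)]
drawer_face [([0.592, 0.229, 0.044], 0.78)]
stand [([0.587, -0.152, 0.038], 0.8)]
case [([0.589, -0.164, 0.111], 0.92), ([0.69, -0.177, 0.092], 0.59)]
jar []
mug [([0.377, -0.422, 0.061], 0.7)]
candlestick [([0.699, -0.026, 0.041], 0.86), ([0.591, 0.224, 0.05], 0.52)]
book [([0.363, 0.538, 0.028], 0.91)]
caddy [([0.623, -0.346, 0.102], 0.78)]
bowl [([0.601, 0.507, 0.029], 0.8)]
top {'camera_matrix': array([[498.09716422,   0.        , 275.17705199],
       [  0.        , 498.09716422, 216.34274473],
       [  0.        ,   0.        ,   1.        ]]), 'R': array([[ 0.01278082, -0.99991619, -0.00206301],
       [-0.99920168, -0.01269353, -0.0378798 ],
       [ 0.03785044,  0.0025455 , -0.99928017]]), 't': array([0.03733123, 0.55547743, 1.72597466])}
chest [([0.722, 0.22, 0.082], 0.83), ([0.593, -0.178, 0.157], 0.71)]
drawer_face [([0.604, 0.214, 0.046], 0.95), ([0.374, 0.524, 0.025], 0.55)]
stand [([0.58, -0.166, 0.056], 0.69)]
case [([0.693, -0.192, 0.155], 0.54), ([0.594, -0.179, 0.157], 0.49)]
jar [([0.468, -0.291, 0.057], 0.6)]
mug [([0.378, -0.464, 0.03], 0.59)]
candlestick [([0.697, -0.041, 0.021], 0.61)]
book [([0.371, 0.524, 0.024], 0.83)]
caddy [([0.646, -0.368, 0.119], 0.84)]
bowl [([0.591, 0.532, 0.027], 0.69)]
1.1
```

View pics/side0.png

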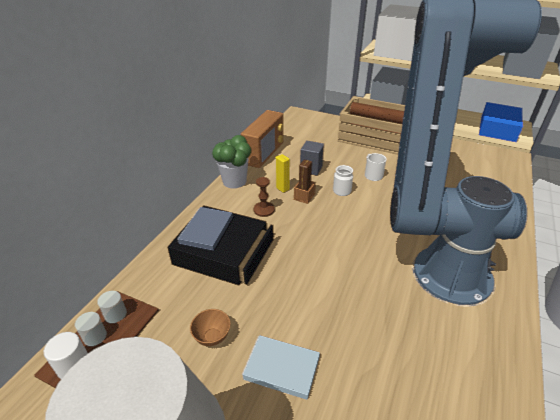

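View pics/top0.png

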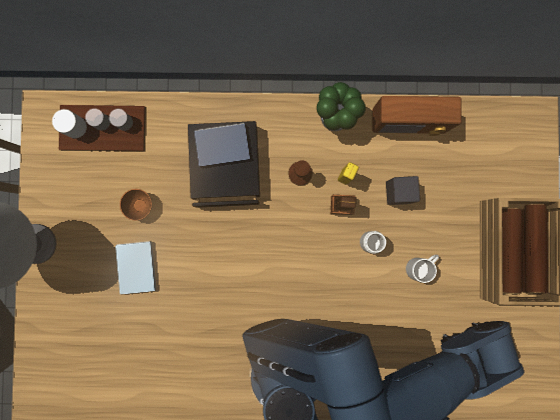

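```bash
cat > h.py <<'E'
from bench import manip as m
import cv2,numpy as np
def cloud(c,d):
    k=m.get_calibration(c);K=k["camera_matrix"];v,u=np.mgrid[:420,:560]
    X=np.stack([(u-K[0,2])/K[0,0]*d,(v-K[1,2])/K[1,1]*d,d],-1)
    return (X-k["t"])@k["R"]
def snap(c,name):
    p,d=m.grab_frame(c); cv2.imwrite(f"pics/{name}.png",p[:,:,::-1]); np.save(f"pics/{name}.npy",d); return p,d
def crop(name,x0,y0,x1,y1,s):
    im=cv2.imread(f"pics/{name}.png")[y0:y1,x0:x1]; cv2.imwrite(f"pics/{name}_c{x0}.png",cv2.resize(im,None,fx=s,fy=s,interpolation=cv2.INTER_NEAREST))
E
python3 - <<'E'
from h import *
crop("side0",220,110,400,230,4);crop("top0",170,110,430,290,3)
for c in("top","side"):
    d=np.load(f"pics/{c}0.npy");P=cloud(c,d);ok=d>0
    def rect(n,x0,x1,y0,y1,z0,z1):
        s=ok&(P[...,0]>x0)&(P[...,0]<x1)&(P[...,1]>y0)&(P[...,1]<y1)&(P[...,2]>z0)&(P[...,2]<z1)
        q=P[s]; 
        if len(q)<5: print(c,n,len(q));return
        r=cv2.minAreaRect(q[:,:2].astype(np.float32)); print(c,n,len(q),np.round(r[0],4),np.round(r[1],4),round(r[2],1),"z",np.round(np.median(q[:,2]),4), np.round(q.min(0),3),np.round(q.max(0),3))
    rect("chesttop",.5,.95,.05,.4,.075,.095)
    rect("chestall",.5,.95,.05,.4,.06,.13)
    rect("front",.55,.64,.05,.4,.03,.078)
    rect("casetop",.53,.66,-.25,-.11,.145,.17)
    rect("case",.53,.66,-.25,-.11,.075,.17)
    rect("stand",.5,.66,-.25,-.09,.045,.065)
    rect("table",.3,.5,-.1,.2,-.05,.05)
    rect("yellow",.655,.76,-.25,-.12,.04,.18)
    rect("candle",.62,.76,-.11,.03,.01,.18)
    rect("jar",.42,.54,-.36,-.24,.01,.18)
E
```

```text
top chesttop 3350 [0.7287 0.2206] [0.2786 0.2306] 3.3 z 0.0853 [0.584 0.099 0.075] [0.872 0.341 0.095]
top chestall 5351 [0.7296 0.2207] [0.2805 0.2309] 3.3 z 0.0885 [0.584 0.099 0.06 ] [0.872 0.341 0.122]
top front 172 [0.6137 0.213 ] [0.0498 0.2283] 2.7 z 0.0719 [0.584 0.1   0.03 ] [0.64  0.328 0.078]
top casetop 189 [ 0.5991 -0.1883] [0.0503 0.0382] 86.2 z 0.1606 [ 0.579 -0.214  0.146] [ 0.618 -0.163  0.17 ]
top case 234 [ 0.5989 -0.188 ] [0.0511 0.0384] 87.8 z 0.1594 [ 0.579 -0.214  0.076] [ 0.618 -0.162  0.17 ]
top stand 123 [ 0.598  -0.1864] [0.0772 0.0645] 87.7 z 0.0592 [ 0.565 -0.226  0.045] [ 0.629 -0.148  0.065]
top table 4902 [0.3999 0.05  ] [0.2998 0.2   ] 89.9 z 0.0008 [ 0.3   -0.1   -0.015] [0.5   0.2   0.017]
top yellow 265 [ 0.6991 -0.1963] [0.0377 0.051 ] 64.7 z 0.1523 [ 0.67 -0.22  0.04] [ 0.725 -0.172  0.166]
top candle 447 [ 0.6861 -0.0324] [0.1168 0.1242] 2.6 z 0.0257 [ 0.627 -0.097  0.01 ] [0.744 0.029 0.152]
top jar 365 [ 0.4779 -0.2832] [0.1169 0.0828] 11.5 z 0.0827 [ 0.421 -0.335  0.01 ] [ 0.539 -0.248  0.113]
side chesttop 2534 [0.7279 0.2225] [0.2794 0.2357
[... 317 characters left out ...]
 0.1582 [ 0.577 -0.21   0.145] [ 0.616 -0.158  0.164]
side case 293 [ 0.5967 -0.1836] [0.0541 0.0377] 87.2 z 0.1284 [ 0.577 -0.21   0.075] [ 0.616 -0.157  0.164]
side stand 151 [ 0.5974 -0.1878] [0.0876 0.066 ] 87.5 z 0.0557 [ 0.564 -0.231  0.045] [ 0.63  -0.143  0.064]
side table 3502 [0.3999 0.05  ] [0.2999 0.1997] 90.0 z -0.0003 [ 0.3   -0.1   -0.007] [0.5   0.2   0.006]
side yellow 390 [ 0.6977 -0.1908] [0.042  0.0518] 63.0 z 0.1082 [ 0.669 -0.217  0.04 ] [ 0.726 -0.164  0.158]
side candle 462 [ 0.7049 -0.0356] [0.078  0.0798] 21.7 z 0.0609 [ 0.664 -0.08   0.01 ] [0.744 0.005 0.145]
side jar 494 [ 0.4705 -0.2847] [0.0758 0.0788] 11.2 z 0.0717 [ 0.432 -0.324  0.01 ] [ 0.509 -0.244  0.107]
```

View pics/side0_c220.png

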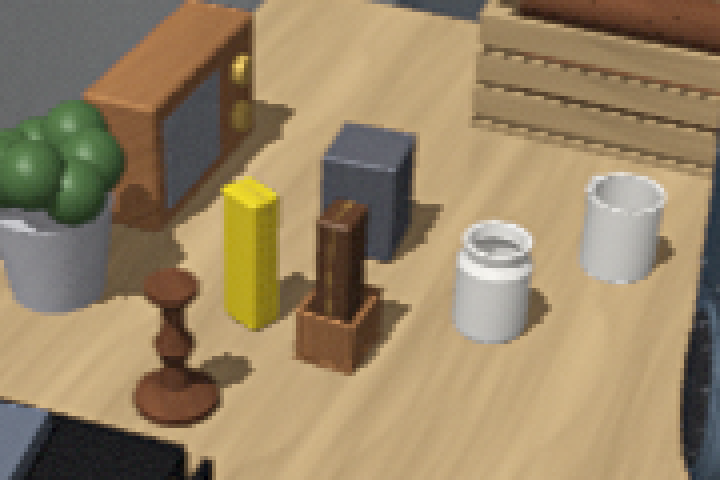

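View pics/top0_c170.png

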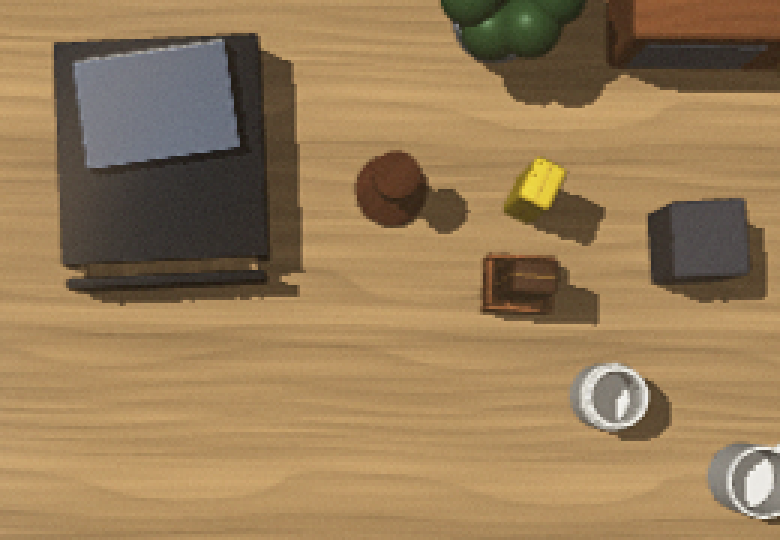

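Candidates for "case": the dark brown block in the stand at side (305,178) / top (345,203), and the bright yellow block at side (283,173) / top (349,172). The brown candlestick, side (263,197), is a different shape. The crop confirms the dark brown block standing in the wooden stand, so that is my target. Next: press the drawer.

```bash
cat >> h.py <<'E'
CO=np.array([.7413,.222]);CY=np.radians(3.3)
def cw(x,y,z):
    c,s=np.cos(CY),np.sin(CY); return np.array([CO[0]+c*x-s*y,CO[1]+s*x+c*y,z])
def down(a): # jaw direction at world angle a
    x=np.array([0,0,-1.]);y=np.array([np.cos(a),np.sin(a),0]);return np.stack([x,y,np.cross(x,y)],1)
def bestyaw(p,a):
    # choose jaw sign with smaller |q6|
    o=[]
    for k in(0,np.pi):
        q=m.inverse_kinematics(p,down(a+k))
        if q is not None:o.append((abs(q[5]),a+k))
    return min(o)[1]
def press(limit=20,xmax=-.142):
    # slow push along chest x at the drawer's middle till force rises
    x=-.160
    f0=np.array(m.current_force())
    while x<xmax:
        x+=.002; m.move_l(cw(x,0,.045),max_speed=.05)
        f=np.array(m.current_force())-f0
        fx=f[0]*np.cos(CY)+f[1]*np.sin(CY)
        print(round(x,4),round(fx,1),end="; ")
        if abs(fx)>limit: break
    print(); return x
E
python3 - <<'E'
from h import *
print(m.current_tcp_rot().round(2), m.current_time())
a=bestyaw(cw(-.23,0,.25),CY+np.pi/2);print(a)
m.move_ptp(cw(-.23,0,.25),down(a));print(m.current_time(),m.current_qpos())
m.set_gripper(0.0);print(m.current_time())
m.move_l(cw(-.23,0,.045),max_speed=.25)
m.move_l(cw(-.17,0,.045),max_speed=.15)
print(m.current_time(),m.current_force())
x=press()
print(m.current_time(),m.current_force())
m.move_l(cw(-.36,0,.045),max_speed=.25)
print(m.current_time(),m.current_force())
m.dwell(.5)
snap("side","side1");snap("top","top1");crop("top1",170,110,430,290,3)
E
```

```text
[[-0.    0.38 -0.92]
 [ 0.   -0.92 -0.38]
 [-1.   -0.   -0.  ]] 1.1
1.6283921921107094
3.8417 [ 3.02018570e-01  3.36805260e-01  1.62307993e+00 -8.98819028e-05
  1.18170079e+00 -1.32507342e+00]
4.6083
6.125 [-0.30254801  0.93477302 -0.12967927]
-0.158 -3.1; -0.156 -3.6; -0.154 -4.0; -0.152 -3.6; -0.15 -3.2; -0.148 -7.5; -0.146 -18.6; -0.144 -31.8; 
8.2667 [-32.05772147  -0.39126766  21.24159686]
9.2833 [ 1.10796606 -0.28306499  0.45365618]
```

View pics/side1.png

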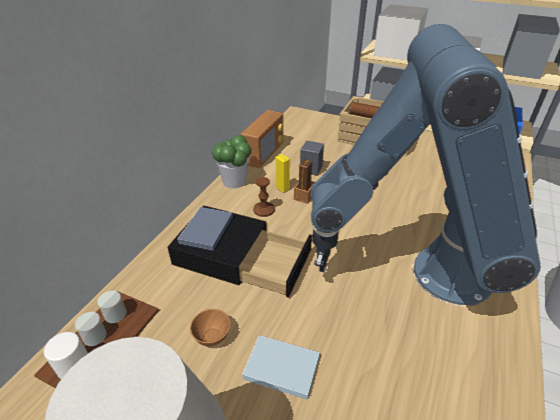

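The drawer is fully open (floor visible around side (275,258)), and nothing else has moved. Next: lift the case and stand it on the table.

```bash
python3 - <<'E'
from h import *
m.move_l(cw(-.36,0,.26),max_speed=.3)
p=np.array([.598,-.1865,.26]);a=bestyaw(p,np.radians(87.3))
m.move_ptp(p,down(a));m.set_gripper(.95);print(a,m.current_time(),m.current_qpos().round(2))
p[2]=.118;m.move_l(p,max_speed=.2)
m.set_gripper(0.,40);print(m.current_time(),m.current_grip_width(),m.current_ee_pos())
snap("side","side2");
p[2]=.30;m.move_l(p,max_speed=.2)
# rotate so that case's x is along world +-y
pp=np.array([.38,.05,.30])
for k in(np.pi/2,-np.pi/2):
    q=m.inverse_kinematics(pp,down(a+k));print(k,None if q is None else q.round(2))
snap("side","side3");crop("side3",220,60,400,230,4);print(m.current_time(),m.current_grip_width())
E
```

```text
4.665265090580843 13.6333 [-0.38  0.47  1.41  0.    1.27  1.24]
14.8833 0.5766845245915883 [ 0.598512   -0.18676117  0.11914673]
1.5707963267948966 [ 0.01 -0.04  1.94 -0.    1.24  0.06]
-1.5707963267948966 None
16.0417 0.5827308681011573
```

View pics/side3_c220.png

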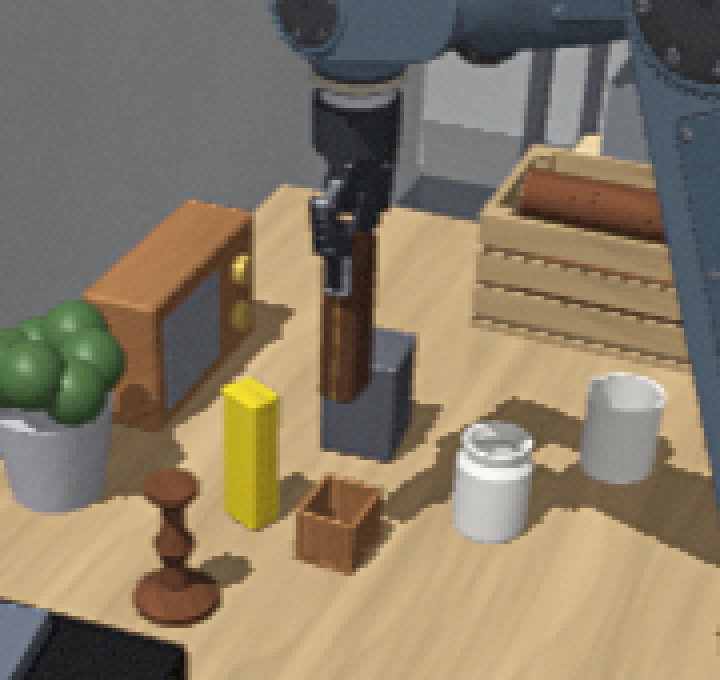

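The case is out of the stand and held upright. Next: stand it at (0.38, 0.05) and tip it towards -y.

```bash
python3 - <<'E'
from h import *
R=down(2*np.pi+CY)
m.move_ptp(np.array([.38,.05,.28]),R);print(m.current_time())
m.move_l(np.array([.38,.05,.120]),max_speed=.2)
f0=m.current_force()[2]
z=.117
while z>.109:
    m.move_l(np.array([.38,.05,z]),max_speed=.04);f=m.current_force()[2]-f0
    print(round(z,4),round(f,2),m.current_ee_pos()[2].round(4),end="; ")
    if f>3:break
    z-=.001
m.dwell(.2);m.set_gripper(.9);m.dwell(.2)
snap("side","side4");
m.move_l(np.array([.38,.05,.25]),max_speed=.2);print(m.current_time())
snap("side","side5")
d=np.load("pics/side5.npy");P=cloud("side",d)
s=(d>0)&(abs(P[...,0]-.38)<.06)&(abs(P[...,1]-.05)<.06)&(P[...,2]>.03)&(P[...,2]<.165)
q=P[s];print(len(q),q.min(0),q.max(0))
crop("side5",250,100,430,280,4)
E
```

```text
17.2667
0.117 -0.42 0.1174; 0.116 -1.23 0.1161; 0.115 -1.13 0.1149; 0.114 -0.28 0.1139; 0.113 3.53 0.1131; 21.1333
549 [0.35340522 0.03105675 0.03072069] [0.40495111 0.07433857 0.15935002]
```

View pics/side5_c250.png

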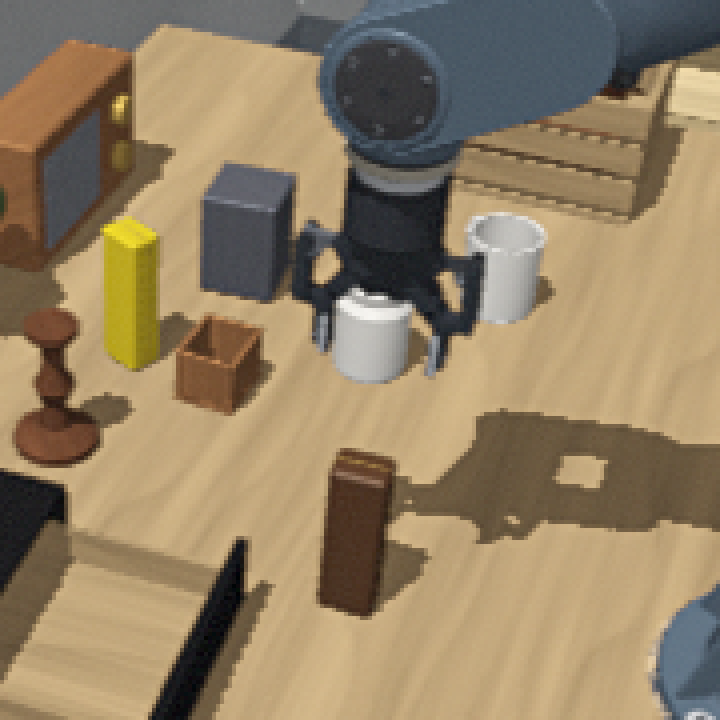

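The case stands free on the table, in the crop at (357,530). Next: tip it over.

```bash
python3 - <<'E'
from h import *
R=down(2*np.pi+CY)
u=np.array([np.sin(CY),-np.cos(CY),0]);b=np.array([.38,.05,0]);Z=np.array([0,0,1.])
m.move_l(b-.07*u+.25*Z,max_speed=.25);m.set_gripper(0.)
m.move_l(b-.07*u+.125*Z,max_speed=.25)
m.move_l(b-.034*u+.125*Z,max_speed=.1)
m.move_l(b+.025*u+.125*Z,max_speed=.06)
m.dwell(.3)
m.move_l(b+.025*u+.25*Z,max_speed=.3)
m.dwell(.2);print(m.current_time())
for c in("side","top"):
    snap(c,c+"6");d=np.load(f"pics/{c}6.npy");P=cloud(c,d)
    print([(np.round(r["at"],3).tolist(),round(r["confidence"],2)) for r in m.look_for(c,"case")])
crop("side6",250,100,430,280,4)
E
```

```text
25.6833
[([0.691, -0.177, 0.092], 0.98), ([0.382, -0.028, 0.035], 0.8)]
[([0.398, -0.088, 0.039], 0.69), ([0.691, -0.193, 0.153], 0.63)]
```

View pics/side6_c250.png

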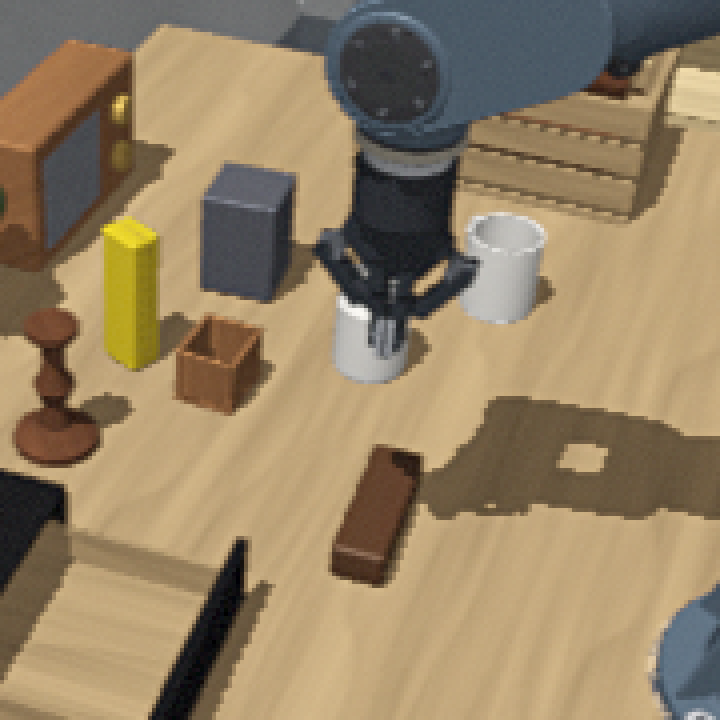

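View pics/top6.png

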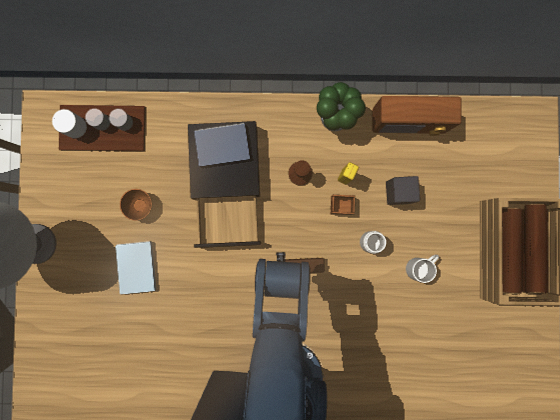

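Lying flat, side (340,230). Next: measure it and the drawer.

```bash
python3 - <<'E'
from h import *
for c in("side","top"):
    d=np.load(f"pics/{c}6.npy");P=cloud(c,d)
    im=cv2.imread(f"pics/{c}6.png")[:,:,::-1].astype(int)
    s=(d>0)&(P[...,0]>.31)&(P[...,0]<.46)&(P[...,1]>-.22)&(P[...,1]<.08)
    t=s&(P[...,2]>.030)&(P[...,2]<.046)
    q=P[t]
    if len(q)<5: continue
    r=cv2.minAreaRect(q[:,:2].astype(np.float32));print(c,len(q),r,np.median(q[:,2]),q.min(0),q.max(0))
    s=(d>0)&(P[...,2]>.068)&(P[...,2]<.09)&(P[...,0]>.4)&(P[...,0]<.5)&(P[...,1]>.05)&(P[...,1]<.38)
    q=P[s];r=cv2.minAreaRect(q[:,:2].astype(np.float32));print("front",c,len(q),r)
E
```

```text
side 402 ((0.38550952076911926, -0.04685938358306885), (0.05028989166021347, 0.15904396772384644), 3.4680771827697754) 0.03725685815387984 [ 0.3568372  -0.1251274   0.03000913] [0.41241924 0.03164141 0.04250944]
front side 254 ((0.4563627541065216, 0.20574451982975006), (0.01285774540156126, 0.22369995713233948), 3.3396034240722656)
top 276 ((0.38839101791381836, -0.060036323964595795), (0.048322249203920364, 0.13055692613124847), 0.9528284668922424) 0.03820659064454988 [ 0.36483569 -0.12525274  0.03040393] [0.41356548 0.00547476 0.04578783]
front top 238 ((0.4571801722049713, 0.20428739488124847), (0.011945169419050217, 0.2213720828294754), 3.352320671081543)
```

```bash
python3 - <<'E'
from h import *
a=2*np.pi+CY;R=down(a)
c=np.array([.386,-.0465,.2])
m.move_ptp(c,R);m.set_gripper(.9)
c[2]=.006;m.move_l(c,max_speed=.2)
m.set_gripper(0.,50);print(m.current_time(),m.current_grip_width(),m.current_ee_pos())
c[2]=.2;m.move_l(c,max_speed=.2)
snap("side","side7");crop("side7",200,100,400,300,4)
print(m.current_time(),m.current_grip_width(),m.current_qpos().round(2))
E
```

```text
28.5417 0.5761260163551827 [ 0.38636206 -0.04659429  0.00682369]
29.7083 0.5786528547319578 [-0.24  0.1   2.07  0.    0.98 -0.3 ]
```

View pics/side7_c200.png

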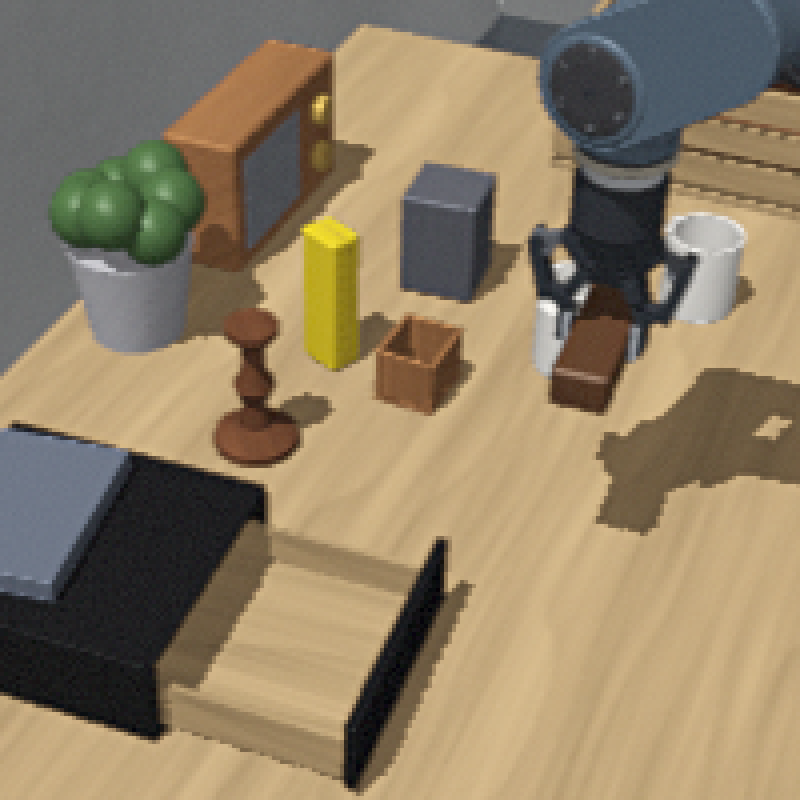

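The case is held level across its middle. Next: lay it in the drawer.

```bash
python3 - <<'E'
from h import *
a=2*np.pi+CY;R=down(a)
X=-.213
m.move_ptp(cw(X,0,.2),R)
m.move_l(cw(X,0,.032),max_speed=.18)
f0=m.current_force()[2];z=.029
while z>.018:
    m.move_l(cw(X,0,z),max_speed=.04);f=m.current_force()[2]-f0
    print(round(z,4),round(f,2),end="; ")
    if f>3:break
    z-=.0015
m.dwell(.15);m.set_gripper(.75);m.dwell(.1)
m.move_l(cw(X,0,.2),max_speed=.2)
print(m.current_time())
m.move_ptp(cw(-.36,0,.2),down(a));
snap("side","side8");crop("side8",150,180,350,320,4)
d=np.load("pics/side8.npy");P=cloud("side",d);L=(P[...,:2]-CO)@np.array([[np.cos(CY),-np.sin(CY)],[np.sin(CY),np.cos(CY)]])
im=cv2.imread("pics/side8.png").astype(int)
s=(d>0)&(L[...,0]>-.27)&(L[...,0]<-.15)&(abs(L[...,1])<.09)&(P[...,2]>.035)&(P[...,2]<.08)
print(L[s].min(0),L[s].max(0),np.median(P[s][:,2]),P[s][:,2].max(),s.sum(),m.current_time())
E
```

```text
0.029 -0.56; 0.0275 -0.77; 0.026 -0.81; 0.0245 -0.05; 0.023 -0.56; 0.0215 14.9; 35.0
[-0.24000451 -0.07879845] [-0.18901471  0.07801894] 0.05283797773260518 0.05858337788716459 626 35.6917
```

View pics/side8_c150.png

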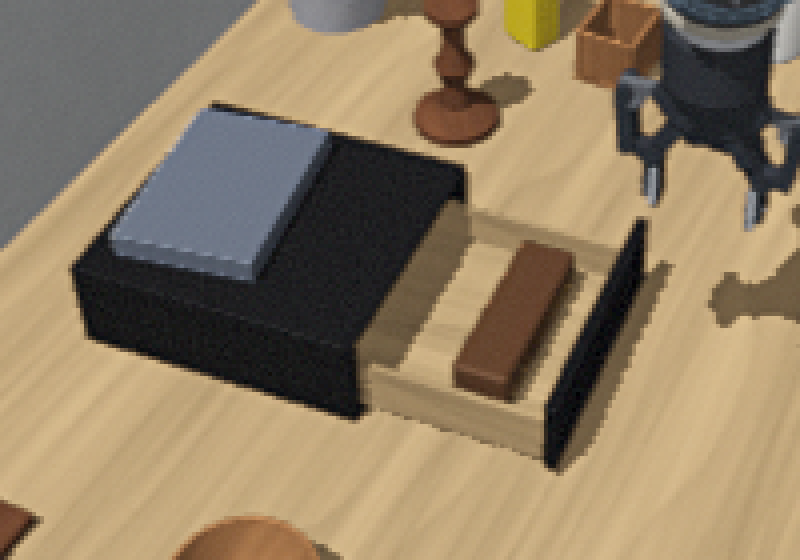

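The case lies flat inside, side crop (515,320), with its top at z ≈ 0.053. Next: push the drawer shut.

```bash
python3 - <<'E'
from h import *
p=cw(-.35,0,.2);a=bestyaw(p,CY+np.pi/2);R=down(a)
m.move_ptp(p,R);m.set_gripper(0.)
m.move_l(cw(-.35,0,.045),max_speed=.2)
m.move_l(cw(-.16,0,.045),max_speed=.08)
print(m.current_time(),m.current_force())
press(limit=23)
m.dwell(.2);print(m.current_force())
m.move_l(cw(-.23,0,.045),max_speed=.08)
m.dwell(.5);print(m.current_time(),m.current_force())
m.move_l(cw(-.33,0,.045),max_speed=.2)
m.move_l(cw(-.36,0,.2),max_speed=.2)
for c in("side","top"):
    snap(c,c+"9");d=np.load(f"pics/{c}9.npy");P=cloud(c,d)
    s=(d>0)&(P[...,0]>.4)&(P[...,0]<.602)&(P[...,1]>.05)&(P[...,1]<.38)&(P[...,2]>.068)&(P[...,2]<.09)
    q=P[s];print(c,len(q),cv2.minAreaRect(q[:,:2].astype(np.float32)),((q[:,:2]-CO)@[np.cos(CY),np.sin(CY)]).min())
    d=np.load(f"pics/{c}0.npy");P=cloud(c,d)
    s=(d>0)&(P[...,0]>.4)&(P[...,0]<.602)&(P[...,1]>.05)&(P[...,1]<.38)&(P[...,2]>.068)&(P[...,2]<.09)
    q=P[s];print("before",c,len(q),cv2.minAreaRect(q[:,:2].astype(np.float32)),((q[:,:2]-CO)@[np.cos(CY),np.sin(CY)]).min())
print(m.current_time())
for n in("jar","mug","candlestick","book","caddy","bowl"):
    for c in ("side","top"): print(n,c,[(np.round(r["at"],3).tolist(),round(r["confidence"],2)) for r in m.look_for(c,n)][:1])
E
```

```text
41.175 [-4.14340177  2.00489694  1.35039012]
-0.158 0.5; -0.156 0.3; -0.154 -0.0; -0.152 -3.6; -0.15 -11.5; -0.148 -18.2; -0.146 -26.0; 
[-28.72167007  -0.13900931  17.34490515]
44.825 [-0.15620134 -0.41126601  0.23338426]
side 239 ((0.5950808525085449, 0.2158132791519165), (0.01403200626373291, 0.2213277518749237), 3.354921340942383) -0.15341441771975886
before side 240 ((0.5940566658973694, 0.2148744761943817), (0.012768123298883438, 0.22353434562683105), 2.895214557647705) -0.15366315318824808
top 210 ((0.595672607421875, 0.21143221855163574), (0.012604908086359501, 0.21853098273277283), 3.2673778533935547) -0.15229122284055122
before top 212 ((0.5959227681159973, 0.2114044427871704), (0.012342139147222042, 0.2185792773962021), 3.275278091430664) -0.1519380084440976
46.5167
jar side [([0.441, -0.268, 0.038], 0.51)]
jar top [([0.473, -0.29, 0.06], 0.85)]
mug side [([0.364, -0.416, 0.036], 0.53)]
mug top []
candlestick side [([0.699, -0.027, 0.042], 0.96)]
candlestick top [([0.38, -0.466, 0.032], 0.17)]
book side [([0.36, 0.539, 0.03], 0.55)]
book top [([0.375, 0.522, 0.024], 0.87)]
caddy side [([0.654, -0.342, 0.082], 0.96)]
caddy top [([0.648, -0.369, 0.122], 0.76)]
bowl side [([0.601, 0.509, 0.028], 0.81)]
bowl top [([0.593, 0.531, 0.028], 0.69)]
```

View pics/side9.png

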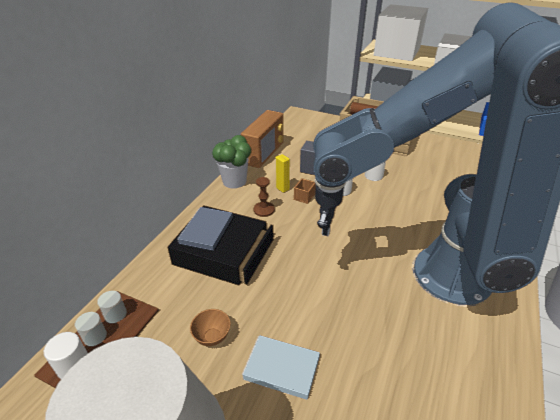

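View pics/top9.png

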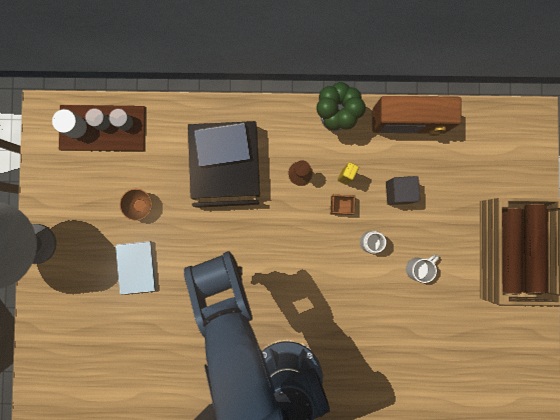

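The drawer front is back at its original shut position, side (255,250), and the bystanders have not moved. Handing in.

```bash
python3 -c "
from bench import manip as m
print(m.current_force());m.sign_off();print(m.current_time())"
```

```text
[0.17737591 0.71942409 0.12591762]
the job is handed in; nothing more can be done
the job is handed in; nothing more can be done
```

The job is done and handed in at about 47 s of the 67 s allowed.

- **What I did:** I pressed the drawer to its stop and it sprang open. I lifted the dark brown case from its stand, stood it on the table and tipped it onto its broad side by pushing near the top. I then gripped it across the middle, laid it flat in the drawer and pressed the drawer to the stop again, at about 26–29 N.
- **Drawer:** more than a second after I let go, both cameras showed the drawer front back within 1 mm or so of its original shut position. The latch itself cannot be seen; I infer it from the front staying there.
- **Case:** it was last seen lying flat inside the drawer, top at about 53 mm, just before I closed it.
- **Bystanders:** the final pictures show all of them where they were. Some detector readings disagreed:
  - The side camera put the jar about 3 cm off and the caddy's visible middle 2–3 cm off, with the arm partly hiding both. The top camera puts both unmoved.
  - The top camera missed the mug. Its candlestick report was a low-confidence false one at the mug's position.

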